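# Steady the rocking stand and put the mill on it

## Task

The cross-shaped footed stand rocks because two of its feet are up on the raised middle panel of the serving board. Turn the stand on the board, without lifting it away, until all four feet are down on the low sides and it stands level and steady, and let go of it; then take the pepper mill that stands beside the board at the front of the worktop and stand it upright on the middle of the stand, setting it down gently. Leave the white dotted mug, the black mug and the spice jar around the board where they are.

Things in the scene. Friction and masses are not known exactly. Their poses are not given: they have to be found in the camera images.
- board: heavy wooden serving board, does not move, 210 x 210 mm. Origin: centre of its underside, on the worktop; z up. The top of its two low sides is at z = 10 mm. A raised, slightly darker middle panel (top at z = 18 mm) runs the whole length along the board's x axis, from y = -42 to +42 mm; the low sides lie beyond it, out to y = -105 and +105 mm
- stand: loose dark wooden cross stand, 0.3 kg: two bars crossing at right angles along its x and y axes, each 190 mm long, 24 mm wide, 20 mm thick (underside 20, top 40 mm above the feet's bottoms; pinch a bar across its width); a round rubber foot 16 mm across under each of the four bar ends, 85 mm from the centre. Origin: on its middle axis, level with the feet's bottoms; z up
- stand_top (a point): middle of the stand's top, where the bars cross, 40 mm above the feet's bottoms; axes as the stand's. At the start two opposite feet are on the panel: this point is about 58 mm above the worktop and the stand leans up to 0.1 rad. With all feet on the low sides (bars at about 45 degrees to the board's x axis, centre over its middle line) it is 50 mm up and level
- mill_center (a point): centre (half-way up, 75 mm above the underside) of the pepper mill: loose, brown turned wood with a small steel ball on top, 0.2 kg, 150 mm high, z up; to the grip its body is a 58 mm wide cylinder from the underside to 108 mm up, the head above it 50 mm wide, to 139 mm up. It stands on the worktop to the left or the right of the board
- mill_foot (a point): centre of the underside of the pepper mill
- dotted_mug_center (a point): centre of the white dotted mug (bystander), 82 mm across and 91 mm high, loose on the worktop on the other side of the board from the mill
- mug_center (a point): centre of the black mug (bystander), 78 mm high, loose behind the board
- spice_jar_center (a point): centre of the spice jar (bystander), 45 mm across and 106 mm high with a red cap, loose behind the board
Things that resemble listed ones, but are neither listed nor needed, are in the scene too. What is shaped like the part that bears mill_center but turquoise or yellow is not meant.

How it is judged:
By the outcome, as a careful person would: the job done as asked, in the order asked, and still so for the second after the job is handed in, with the robot touching nothing.
It also fails if it takes over 58 s, if anything falls off the work surface, if the arm or the gripper's body presses on something with over 40 N, if the wrist force passes 120 N, or if a joint passes its speed limit or range.

## Robot

A 6-joint arm with a two-finger parallel gripper is mounted at the origin on a cart in front of the work surface, level with it; the furniture and walls round the work are solid. World frame = base frame: x ahead of the robot, y to its left, z up, the work surface at z = 0. Lengths are in mm, angles in rad, forces in N, time in s.
With the tool pointing down it reaches from about 350 to 875 mm from the base axis. Payload 4.2 kg.
Tool frame: the origin (TCP) lies between the finger pads; the fingertips stand 25 mm ahead of it and the grasp point (between the pads) lies 6 mm ahead of it; z points along the fingers, y is the line along which they close (so a half turn about z gives the same grasp; the last joint's range is limited). The gripper opens to 85 mm and grips with 20 to 120 N. Pads are 22 mm wide; open, the fingers measure 114 mm over their backs; the gripper's body (76 mm by 85 mm) begins 54 mm behind the grasp point. The pads swing forward as they close: fully open they stand 13 mm farther back than shut.
Start: joints at [-0.971, 0.385, 0.008, 0, -1.194, -0.259], TCP at [208.915, -589.028, 220.512] pointing down, gripper open.
Joint ranges: [-3.14, 3.14], [-1.21, 2.06], [-1.07, 1.41], [-3.16, 2.05], [-2.99, -0.16], [-3.1, 3.1]. Speed limits (rad/s): [2.79, 2.79, 3.14, 3.14, 3.14, 3.14].

## Interface

Orientations are given as a unit quaternion [x, y, z, w].
In Python, from bench import read_state, get_image, job_done gives the robot as it stands.
- The arm moves only by the tool play_rows, never from a script. Its argument "series" is a list of rows, each a list of 6 numbers: the shift along the world's x, y, z in mm, then the turn, a rotation vector about the world's x, y, z in units of 6 degrees (1.0 is 6 degrees). A call has 1 to 20 rows; each row shifts and turns the commanded pose from where the row before left it; what a row does not reach is not made up. A row lasts 1/12 s, in which the tool goes at most 41.7 mm and 7.16 degrees, less where a joint would pass 70% of its speed; a pose out of reach is approached as far as the arm can. A call is refused whole if a number of a shift passes 41.7 or a number of a turn 1, either way. A call with a gripper value outside its range is refused whole. "gripper" is the opening, from 0 (shut) to 1 (fully open), set as the call begins (left out, the last holds). The fingers move at their own pace and stop on an object; the grip force is fixed at half the most. Time passes only in rows, so rows that do not move let the fingers close. It gives the time, the measured TCP pose, the force, the opening and the grip force at its end, in the units of the state.
- read_state(): the state, without advancing time (a new reading comes with each control period).
- get_image(name): name is "scene" or "top" or "wrist"; returns a dict with "image" (480x640x3 uint8, red, green, blue), "fx", "fy", "cx", "cy" (pixels), "dist_coeffs" ([k1, k2, p1, p2, k3] as OpenCV has them; the pictures are not rectified), "eye" and "rotation" of the camera in the world. Camera axes: x right, y down, z forward; pixel columns grow to the right and rows downward; lengths in mm; the calibration is good to about 2 mm. A picture is of the moment at which its call begins. There is no depth.
- job_done(): hands the job in; it is judged then, once.
The state is a dict: "clock": time; "joints": joint angles; "joint_vel": joint speeds; "joint_efforts": joint torques, N m; "position": TCP position; "ee_rot": TCP orientation; "contact_force": force on the tool from outside, world axes, zero at the start; "wrist_torque": the same for the moment, N m; "gripper_width": finger opening in mm; "grasp_force": force on a finger pad.
Only numpy, scipy, OpenCV 4.12 (cv2) and the standard library are available. Lean on these libraries where they do the work, as an engineer would, in place of code of your own. Each camera call takes 0.05 s, during which the arm holds its last target. There are 200 camera calls.

## Working session

There is one attempt and no reset: what is moved stays moved. The work goes in short steps, Python scripts to look and compute and a tool call to move; the robot and the scene stay as the last step left them, time stands still between calls to the robot, and variables do not carry over. Pictures are saved under pics/ and viewed, at most 10 in all, crops included, and the job is handed in when it is done.

Besides the shell and the picture viewer there is one more tool, called by a JSON object that holds its "op" and its "data", one argument or row to a line. play_rows: Moves the arm, as the interface text tells. Its arguments: {"type":"object","properties":{"series":{"type":"array","items":{"type":"array","items":{"type":"number"}}},"gripper":{"type":"number"}},"required":["series"]}

```bash
mkdir -p pics; cat > h.py <<'E'
import numpy as np, cv2
from bench import read_state, get_image, job_done
def snap(n,f):
    d=get_image(n); cv2.imwrite('pics/'+f,d['image'][:,:,::-1]); return d
def K(d): return np.array([[d['fx'],0,d['cx']],[0,d['fy'],d['cy']],[0,0,1.]])
def ray(d,px,z):
    p=cv2.undistortPoints(np.array(px,float).reshape(-1,1,2),K(d),np.array(d['dist_coeffs'],float)).reshape(-1,2)
    v=np.c_[p,np.ones(len(p))]@np.array(d['rotation']).T
    e=np.array(d['eye']); return e+v*((z-e[2])/v[:,2])[:,None]
def proj(d,P):
    R=np.array(d['rotation']).T
    return cv2.projectPoints(np.array(P,float).reshape(-1,1,3),cv2.Rodrigues(R)[0],-R@np.array(d['eye']),K(d),np.array(d['dist_coeffs'],float))[0].reshape(-1,2)
E
python3 - <<'E'
from h import *
a=snap('top','t0.png'); b=snap('scene','s0.png')
for d in (a,b): print(np.round(d['eye']),np.round(d['rotation'],3).tolist(),d['fx'],d['dist_coeffs'])
print(read_state())
E
```

```text
[ 343.   96. 1214.] [-0.697, 0.711, -0.075, 0.065] 519.5899931065787 [-0.07986493  0.          0.          0.          0.        ]
[ 104.  949. 1298.] [-0.23, 0.916, -0.317, 0.083] 526.9981335074956 [-0.10830718  0.          0.          0.          0.        ]
{'clock': 0.1, 'joints': array([-9.71381570e-01,  3.85485037e-01,  6.74740569e-03, -4.01411975e-04,
       -1.19403038e+00, -2.58585019e-01]), 'joint_vel': array([ 0.00129088, -0.00133458,  0.0036398 , -0.00067103, -0.00186955,
        0.0001137 ]), 'joint_efforts': array([-3.39385415e-04, -3.93319952e+01,  1.88929296e+01,  4.19797227e+00,
       -2.57839194e-03,  3.15853796e-06]), 'position': array([ 208.72721274, -588.52836963,  219.52684596]), 'ee_rot': array([-1.69518183e-01,  9.85526549e-01,  9.74108668e-04, -2.40422866e-04]), 'contact_force': array([ 0.25884618, -0.04345956, -0.543675  ]), 'wrist_torque': array([-0.00064625, -0.03079209, -0.02906214]), 'grasp_force': 0.0, 'gripper_width': 85.58447745417506}
```

View pics/t0.png

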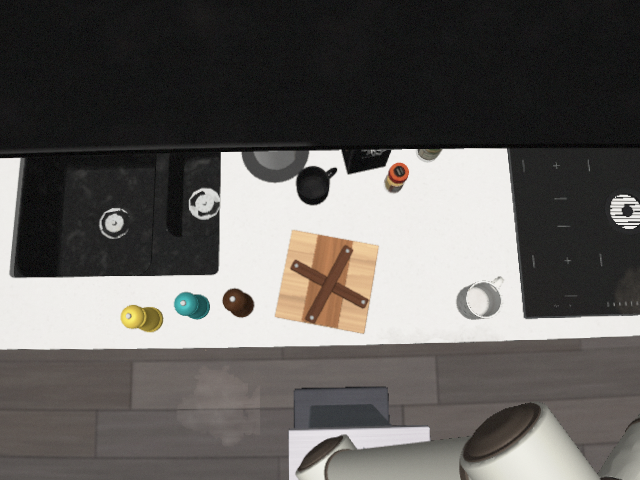

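View pics/s0.png

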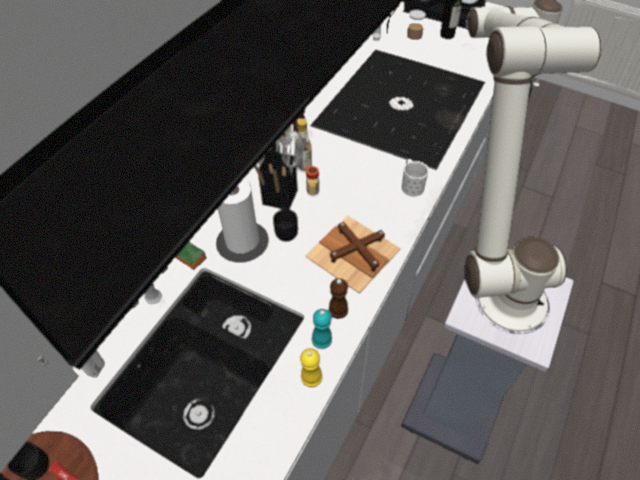

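Top view: the board is around (327,281) with the cross stand on it. The mill candidates are yellow (137,317), turquoise (190,305) and brown (237,302). The brown one fits, since it is brown with a steel ball and stands beside the board. I'll confirm it in a crop while measuring.

```bash
python3 - <<'E'
from h import *
d=get_image('top'); im=d['image']
c=im[220:345,100:400,::-1]; cv2.imwrite('pics/c1.png',cv2.resize(c,None,fx=2.6,fy=2.6,interpolation=cv2.INTER_CUBIC))
hsv=cv2.cvtColor(im,cv2.COLOR_RGB2HSV)
wood=((hsv[:,:,1]>40)).astype(np.uint8)
wood[:,:262]=0;wood[:215]=0;wood[345:]=0;wood[:,400:]=0
cs,_=cv2.findContours(cv2.morphologyEx(wood,cv2.MORPH_CLOSE,np.ones((5,5))),cv2.RETR_EXTERNAL,cv2.CHAIN_APPROX_NONE)
k=max(cs,key=cv2.contourArea); r=cv2.minAreaRect(k); print('board',r)
bw=ray(d,cv2.boxPoints(r),10); print(np.round(bw,1).tolist(),bw.mean(0),[np.linalg.norm(bw[i]-bw[i-1]) for i in range(4)])
m=np.zeros(im.shape[:2],np.uint8);cv2.drawContours(m,[k],-1,1,-1)
dark=((hsv[:,:,2]<110)&(m>0)).astype(np.uint8)
cs,_=cv2.findContours(dark,cv2.RETR_EXTERNAL,cv2.CHAIN_APPROX_NONE); k=max(cs,key=cv2.contourArea)
print('stand',cv2.contourArea(k),cv2.boundingRect(k))
# caps
px=[(295,266),(365,303),(348,250),(311,318)]
print(np.round(ray(d,px,58),1).tolist())
db=((hsv[:,:,2]<120)).astype(np.uint8); db[:,:215]=0;db[:,262:]=0;db[:280]=0;db[325:]=0
ys,xs=np.nonzero(db); print('mill box',xs.min(),xs.max(),ys.min(),ys.max())
E
```

```text
board ((327.01043701171875, 281.05908203125), (90.97305297851562, 89.3578109741211), 10.520785331726074)Traceback (most recent call last):
  File "<stdin>", line 9, in <module>
  File "h.py", line 8, in ray
    v=np.c_[p,np.ones(len(p))]@np.array(d['rotation']).T
      ~~~~~~~~~~~~~~~~~~~~~~~~^~~~~~~~~~~~~~~~~~~~~~~~~~
ValueError: matmul: Input operand 1 has a mismatch in its core dimension 0, with gufunc signature (n?,k),(k,m?)->(n?,m?) (size 4 is different from 3)
```

View pics/c1.png

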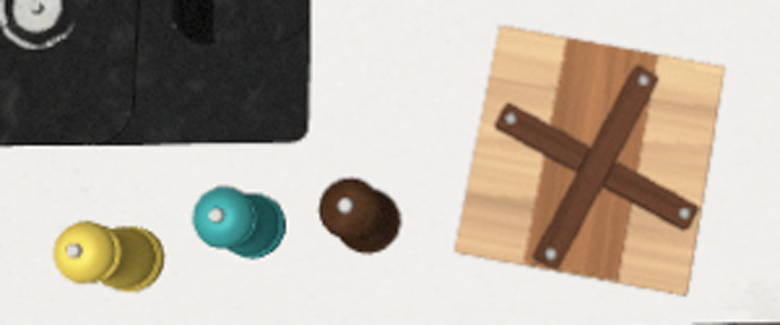

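The crop confirms the brown mill, with its steel ball at crop (345,205), which is px (232.7,298.8). The screw caps at the stand's bar ends are at crop (511,119), (684,213), (643,80) and (550,254). The first two feet are on the low sides; the other bar lies along the panel.

```bash
sed -i "s/^from bench/from scipy.spatial.transform import Rotation as Rn\nfrom bench/; s/np.array(d\['rotation'\])/Rn.from_quat(d['rotation']).as_matrix()/" h.py; python3 - <<'E'
from h import *
d=get_image('top'); s=get_image('scene')
c=lambda p:[(100+x/2.6,220+y/2.6) for x,y in p]
B=ray(d,c([(500,27),(725,67),(688,295),(455,250)]),8); print('board corners',B.round(1).tolist(),'mean',B.mean(0).round(1),[round(np.linalg.norm(B[i]-B[i-1])) for i in range(4)])
P=ray(d,c([(567,40),(655,57),(615,280),(530,263)]),18); print('panel',P.round(1).tolist(),P.mean(0).round(1))
ang=lambda v:np.degrees(np.arctan2(v[1],v[0]))
print('x ang',ang(P[0]-P[3]),ang(P[1]-P[2]),ang(B[0]-B[3]),ang(B[1]-B[2]),'y-90',ang(B[0]-B[1])-90,ang(B[3]-B[2])-90)
S=ray(d,c([(643,80),(550,254),(511,119),(684,213)]),58); print('caps',S.round(1).tolist(),S[:2].mean(0),S[2:].mean(0)); print('bars',ang(S[0]-S[1]),ang(S[2]-S[3]),np.linalg.norm(S[0]-S[1]),np.linalg.norm(S[2]-S[3]))
print('mill ball',ray(d,c([(345,205)]),145))
for n,i in (('top',d),('scene',s)): print(n,Rn.from_quat(i['rotation']).as_matrix().round(2).tolist())
print('others', ray(d,[(313,188),(397,180),(480,300)],50).round())
print('ball in scene', proj(s,ray(d,c([(345,205)]),145)))
r=read_state(); R=Rn.from_quat(r['ee_rot']).as_matrix(); print(R.round(3).tolist())
w=snap('wrist','w0.png'); print(R.T@(np.array(w['eye'])-r['position']), (R.T@Rn.from_quat(w['rotation']).as_matrix()).round(2).tolist(), w['fx'])
E
```

```text
board corners [[605.7, 142.5, 8.0], [564.6, -61.7, 8.0], [360.8, -20.4, 8.0], [404.4, 184.6, 8.0]] mean [483.9  61.3   8. ] [206, 208, 208, 210]
panel [[590.3, 81.7, 18.0], [573.2, 2.6, 18.0], [375.0, 44.1, 18.0], [391.3, 118.2, 18.0]] [482.5  61.7  18. ]
x ang -10.396581920713524 -11.828921756766128 -11.812793101164273 -11.44756048840085 y-90 -11.363415079801413 -12.023193648505014
caps [[545.3, 16.8, 58.0], [397.0, 100.4, 58.0], [513.3, 132.0, 58.0], [429.3, -14.7, 58.0]] [471.14330446  58.63303289  58.        ] [471.30132518  58.67209706  58.        ]
bars -29.394295664015885 60.196538575021165 170.27525540482134 169.01773606355684
mill ball [[434.28584818 261.36312141 145.        ]]
top [[-0.02, -0.98, 0.2], [-1.0, 0.02, -0.02], [0.01, -0.2, -0.98]]
scene [[-0.88, -0.37, 0.3], [-0.47, 0.69, -0.54], [-0.01, -0.62, -0.79]]
others [[ 697.   92.   50.]
 [ 713. -106.   50.]
 [ 428. -281.   50.]]
ball in scene [[338.31587843 280.76198283]]
[[-0.943, -0.334, -0.0], [-0.334, 0.943, 0.001], [0.0, 0.001, -1.0]]
[  79.09526866   -0.34276708 -153.18167862] [[0.0, -0.95, -0.31], [1.0, 0.0, 0.0], [-0.0, -0.31, 0.95]] 388.40465977530835
```

{"op": "play_rows", "data": {
  "series": [
    [11.2,33.5,-2.5,0,0,-0.41],
    [11.2,33.5,-2.5,0,0,-0.41],
    [11.2,33.5,-2.5,0,0,-0.41],
    [11.2,33.5,-2.5,0,0,-0.41],
    [11.2,33.5,-2.5,0,0,-0.41],
    [11.2,33.5,-2.5,0,0,-0.41],
    [11.2,33.5,-2.5,0,0,-0.41],
    [11.2,33.5,-2.5,0,0,-0.41],
    [11.2,33.5,-2.5,0,0,-0.41],
    [11.2,33.5,-2.5,0,0,-0.41],
    [11.2,33.5,-2.5,0,0,-0.41],
    [11.2,33.5,-2.5,0,0,-0.41],
    [11.2,33.5,-2.5,0,0,-0.41],
    [11.2,33.5,-2.5,0,0,-0.41],
    [11.2,33.5,-2.5,0,0,-0.41],
    [11.2,33.5,-2.5,0,0,-0.41],
    [11.2,33.5,-2.5,0,0,-0.41],
    [11.2,33.5,-2.5,0,0,-0.41],
    [11.2,33.5,-2.5,0,0,-0.41],
    [11.2,33.5,-2.5,0,0,-0.41]
  ],
  "gripper": 0.7
}}

```text
clock: 1.97
position: [433.1, 82.9, 170.7]
ee_rot: [0.257, 0.966, 0.0, 0.0]
contact_force: [0.8, -0.6, 0.2]
gripper_width: 60.0
grasp_force: 0.0
```

{"op": "play_rows", "data": {
  "series": [
    [0,0,0,0,0,0],
    [0,0,0,0,0,0],
    [0,0,0,0,0,0]
  ]
}}

```text
clock: 2.22
position: [432.5, 80.8, 170.3]
ee_rot: [0.256, 0.967, -0.0, -0.0]
contact_force: [0.4, -0.4, 0.2]
gripper_width: 59.9
grasp_force: 0.0
```

```bash
python3 - <<'E'
from h import *
w=snap('wrist','w1.png'); r=read_state(); R=Rn.from_quat(r['ee_rot']).as_matrix()
print(r['joints'].round(2),r['position'],np.degrees(np.arctan2(R[1,1],R[0,1])),R[:,2])
print('expected caps, centre',proj(w,[[545.3,16.8,58],[397,100.4,58],[471.2,58.6,58],[432,80.6,58]]).round())
E
```

```text
[ 0.56  0.12 -0.5  -0.   -0.96 -2.64] [432.42187529  80.38007744 170.43383598] 60.30836345225773 [-5.31748355e-04 -1.76955239e-04 -9.99999843e-01]
expected caps, centre [[323. 388.]
 [323. 178.]
 [323. 292.]
 [323. 235.]]
```

View pics/w1.png

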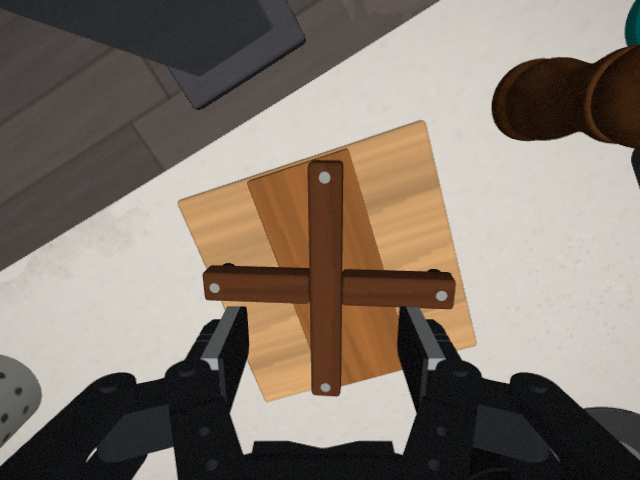

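The wrist view shows bar A upright in the image, with its caps at (324,177) and (325,388), within 1–2 px of prediction. The position is good. Joint 6 would run out during the turn, so I'll flip the tool by half a turn first.

{"op": "play_rows", "data": {
  "series": [
    [0,0,0,0,0,1],
    [0,0,0,0,0,1],
    [0,0,0,0,0,1],
    [0,0,0,0,0,1],
    [0,0,0,0,0,1],
    [0,0,0,0,0,1],
    [0,0,0,0,0,1],
    [0,0,0,0,0,1],
    [0,0,0,0,0,1],
    [0,0,0,0,0,1],
    [0,0,0,0,0,1],
    [0,0,0,0,0,1],
    [0,0,0,0,0,1],
    [0,0,0,0,0,1],
    [0,0,0,0,0,1]
  ]
}}

```text
clock: 3.52
position: [432.5, 79.6, 170.8]
ee_rot: [-0.504, 0.864, 0.0, 0.0]
contact_force: [0.4, 0.1, -0.1]
gripper_width: 59.9
grasp_force: 0.0
```

{"op": "play_rows", "data": {
  "series": [
    [0,0,0,0,0,1],
    [0,0,0,0,0,1],
    [0,0,0,0,0,1],
    [0,0,0,0,0,1],
    [0,0,0,0,0,1],
    [0,0,0,0,0,1],
    [0,0,0,0,0,1],
    [0,0,0,0,0,1],
    [0,0,0,0,0,1],
    [0,0,0,0,0,1],
    [0,0,0,0,0,1],
    [0,0,0,0,0,1],
    [0,0,0,0,0,1],
    [0,0,0,0,0,1],
    [0,0,0,0,0,1],
    [0,0,0,0,0,0],
    [0,0,0,0,0,0]
  ]
}}

```text
clock: 4.93
position: [432.7, 80.0, 170.7]
ee_rot: [0.966, -0.258, 0.0, -0.0]
contact_force: [-0.1, 1.6, -0.6]
gripper_width: 59.8
grasp_force: 0.0
```

```bash
python3 - <<'E'
from h import *
r=read_state(); R=Rn.from_quat(r['ee_rot']).as_matrix()
print(r['joints'].round(2),r['position'],np.degrees(np.arctan2(R[1,1],R[0,1])))
E
```

```text
[ 0.55  0.11 -0.5  -0.   -0.96  0.49] [432.65269277  79.98716807 170.73255622] -119.91607601223733
```

{"op": "play_rows", "data": {
  "series": [
    [0,0,-15,0,0,0],
    [0,0,-15,0,0,0],
    [0,0,-15,0,0,0],
    [0,0,-15,0,0,0],
    [0,0,-15,0,0,0],
    [0,0,-15,0,0,0],
    [0,0,-10,0,0,0],
    [0,0,-8,0,0,0],
    [0,0,-8,0,0,0],
    [0,0,0,0,0,0],
    [0,0,0,0,0,0]
  ]
}}

```text
clock: 5.85
position: [432.9, 80.8, 54.5]
ee_rot: [0.967, -0.256, -0.0, 0.0]
contact_force: [0.6, 0.1, -0.7]
gripper_width: 60.2
grasp_force: 0.0
```

{"op": "play_rows", "data": {
  "series": [
    [0,0,0,0,0,0],
    [0,0,0,0,0,0],
    [0,0,0,0,0,0],
    [0,0,0,0,0,0],
    [0,0,0,0,0,0],
    [0,0,0,0,0,0],
    [0,0,0,0,0,0]
  ],
  "gripper": 0.2
}}

```text
clock: 6.43
position: [432.9, 81.0, 54.6]
ee_rot: [0.967, -0.256, 0.0, -0.0]
contact_force: [-0.9, -0.2, 0.7]
gripper_width: 17.5
grasp_force: 0.0
```

```bash
python3 - <<'E'
from h import *
w=snap('wrist','w2.png')
E
```

```text
(no output)
```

View pics/w2.png

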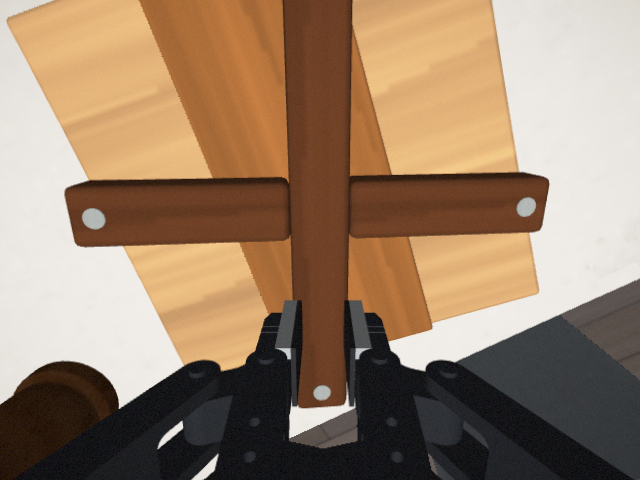

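The pads straddle bar A around (322,350), and the bar seems narrower at the pads than the reading suggests. I'll close fully.

{"op": "play_rows", "data": {
  "series": [
    [0,0,0,0,0,0],
    [0,0,0,0,0,0],
    [0,0,0,0,0,0],
    [0,0,0,0,0,0],
    [0,0,0,0,0,0]
  ],
  "gripper": 0
}}

```text
clock: 6.9
position: [432.9, 81.0, 54.5]
ee_rot: [0.967, -0.256, -0.0, 0.0]
contact_force: [0.0, -0.8, -0.4]
gripper_width: 0.0
grasp_force: 0.0
```

```bash
python3 - <<'E'
from h import *
w=snap('wrist','w3.png'); r=read_state(); R=Rn.from_quat(r['ee_rot']).as_matrix()
g=r['position']+R@[0,0,6]
print(r['position'],R.round(3).tolist(),w['eye'])
print('grasp pt',proj(w,g),'caps pred',proj(w,[[397,100.4,58],[513.3,132,58],[429.3,-14.7,58],[471.2,58.6,58]]).round())
for z in(48,58,68): print(z,ray(w,[(322,392),(94,218),(527,207)],z).round(1).tolist())
E
```

```text
[432.90968495  80.96325301  54.48174853] [[0.869, -0.495, -0.0], [-0.495, -0.869, -0.0], [-0.0, 0.0, -1.0]] [501.51997976  41.51460373 207.67177724]
grasp pt [[321.62112071 302.11181399]] caps pred [[324. 392.]
 [106. 210.]
 [538. 211.]
 [323. 211.]]
48 [[390.3, 105.0, 48.0], [513.9, 144.6, 48.0], [428.6, -15.0, 48.0]]
58 [[397.3, 101.0, 58.0], [513.2, 138.2, 58.0], [433.1, -11.5, 58.0]]
68 [[404.3, 97.1, 68.0], [512.4, 131.7, 68.0], [437.7, -7.9, 68.0]]
```

View pics/w3.png

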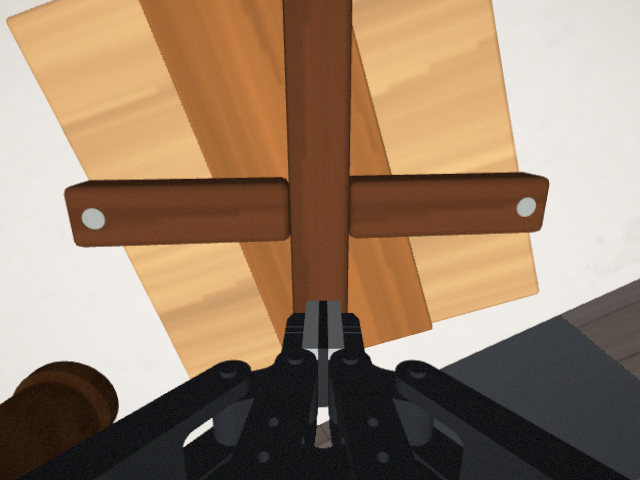

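```bash
python3 - <<'E'
from h import *
w=get_image('wrist'); r=read_state(); R=Rn.from_quat(r['ee_rot']).as_matrix()
for x in(11,0,-11):
  print(x,[(z,proj(w,r['position']+R@[x,0,z]).round().tolist()[0][1]) for z in(-30,-20,-10,0,6,15,25)])
print(r['joints'], r['contact_force'],r['gripper_width'])
E
```

```text
11 [(-30, 320.0), (-20, 307.0), (-10, 295.0), (0, 285.0), (6, 280.0), (15, 272.0), (25, 264.0)]
0 [(-30, 347.0), (-20, 332.0), (-10, 320.0), (0, 308.0), (6, 302.0), (15, 294.0), (25, 285.0)]
-11 [(-30, 373.0), (-20, 357.0), (-10, 343.0), (0, 331.0), (6, 324.0), (15, 314.0), (25, 305.0)]
[ 5.56238323e-01  2.87037714e-01 -6.47956430e-01 -6.38889911e-06
 -6.35808365e-01  4.96680057e-01] [0.25441654 0.06171175 0.50255259] 0.0901690693240489
```

The closed fingers are in front of the bar: the pad side face runs y=300–350, where a tip 25 mm ahead of the TCP should show at about y=264. That suggests the tips are higher than expected. I'll check in the scene camera.

```bash
python3 - <<'E'
from h import *
s=get_image('scene'); p=read_state()['position']
pts=proj(s,[p+[0,0,-25],p+[0,0,0],p+[0,0,14],p+[0,0,50]]); 
x0,y0=285,170; c=s['image'][y0:y0+130,x0:x0+150,::-1]
cv2.imwrite('pics/s1.png',cv2.resize(c,None,fx=4.6,fy=4.6,interpolation=cv2.INTER_CUBIC))
print('crop px tip,tcp,+14,+50',((pts-[x0,y0])*4.6).round().tolist())
E
```

```text
crop px tip,tcp,+14,+50 [[371.0, 403.0], [374.0, 380.0], [375.0, 367.0], [379.0, 332.0]]
```

View pics/s1.png

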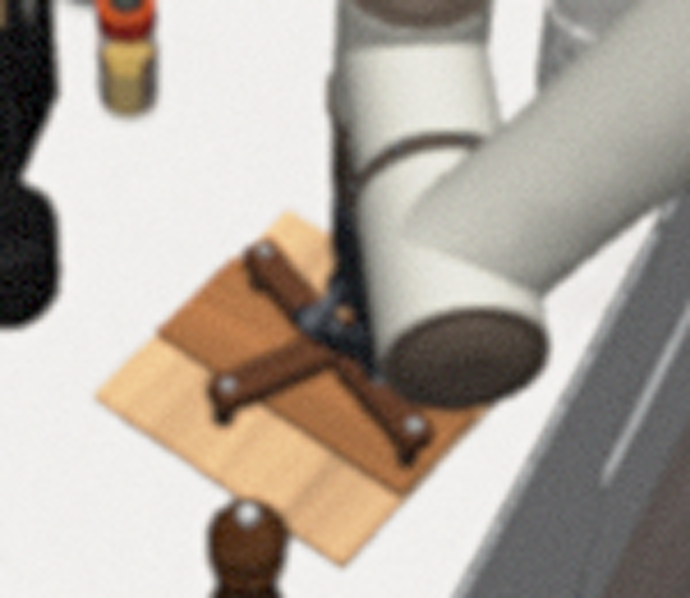

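The scene crop agrees: the closed tips are at about (375,378), roughly level with or above the nominal TCP and over the bar. The fingers really reach about 35–40 mm less than stated. I'll reopen and go about 32 mm lower.

{"op": "play_rows", "data": {
  "series": [
    [0,0,0,0,0,0],
    [0,0,0,0,0,0],
    [0,0,0,0,0,0],
    [0,0,0,0,0,0],
    [0,0,0,0,0,0],
    [0,0,-8,0,0,0],
    [0,0,-8,0,0,0],
    [0,0,-8,0,0,0],
    [0,0,-8,0,0,0],
    [0,0,0,0,0,0],
    [0,0,0,0,0,0]
  ],
  "gripper": 0.7
}}

```text
clock: 7.97
position: [432.4, 80.7, 21.6]
ee_rot: [0.967, -0.256, -0.001, 0.001]
contact_force: [0.1, -0.4, -0.2]
gripper_width: 60.0
grasp_force: 0.0
```

{"op": "play_rows", "data": {
  "series": [
    [0,0,0,0,0,0],
    [0,0,0,0,0,0],
    [0,0,0,0,0,0],
    [0,0,0,0,0,0],
    [0,0,0,0,0,0],
    [0,0,0,0,0,0]
  ],
  "gripper": 0.2
}}

```text
clock: 8.47
position: [434.1, 81.6, 23.2]
ee_rot: [0.967, -0.256, 0.001, -0.001]
contact_force: [1.4, 1.1, 2.2]
gripper_width: 23.3
grasp_force: 58.8
```

Gripped: 23.3 mm at 59 N. Now I'll turn by −27° about the stand's centre, shifting the centre onto the board's middle.

{"op": "play_rows", "data": {
  "series": [
    [2.2,1.4,0,0,0,-0.375],
    [2.2,1.4,0,0,0,-0.375],
    [2.2,1.4,0,0,0,-0.375],
    [2.2,1.4,0,0,0,-0.375],
    [2.2,1.4,0,0,0,-0.375],
    [2.2,1.4,0,0,0,-0.375],
    [2.2,1.4,0,0,0,-0.375],
    [2.2,1.4,0,0,0,-0.375],
    [2.2,1.4,0,0,0,-0.375],
    [2.2,1.4,0,0,0,-0.375],
    [2.2,1.4,0,0,0,-0.375],
    [2.2,1.4,0,0,0,-0.375],
    [0,0,0,0,0,0],
    [0,0,0,0,0,0],
    [0,0,0,0,0,0]
  ]
}}

```text
clock: 9.72
position: [458.3, 97.3, 22.0]
ee_rot: [0.88, -0.474, -0.001, 0.001]
contact_force: [-0.7, 0.5, -3.6]
gripper_width: 23.3
grasp_force: 59.4
```

```bash
python3 - <<'E'
from h import *
r=read_state(); R=Rn.from_quat(r['ee_rot']).as_matrix()
print(r['joints'].round(2),r['position'],np.degrees(np.arctan2(R[1,1],R[0,1])))
w=get_image('wrist'); im=w['image']; hsv=cv2.cvtColor(im,cv2.COLOR_RGB2HSV)
cv2.imwrite('pics/w4.png',im[:,:,::-1])
# caps: pale unsaturated small blobs surrounded by dark wood
g=((hsv[:,:,1]<60)&(hsv[:,:,2]>120)).astype(np.uint8)
n,_,st,ce=cv2.connectedComponentsWithStats(g)
for i in range(1,n):
    if 60<st[i,4]<900: print(st[i].tolist(),ce[i].round(),ray(w,ce[i],58).round(1).tolist())
E
```

```text
[ 0.56  0.38 -0.61 -0.   -0.58  0.03] [458.34277102  97.25719505  22.00808536] -146.6488933896202
[569, 217, 24, 24, 442] [580. 228.] [[416.9, 14.3, 58.0]]
[29, 229, 29, 25, 575] [ 43. 241.] [[554.3, 109.6, 58.0]]
[268, 349, 13, 11, 76] [276. 353.] [[472.5, 104.5, 58.0]]
[365, 349, 14, 11, 78] [369. 353.] [[445.6, 86.9, 58.0]]
[148, 423, 24, 27, 196] [160. 435.] [[490.2, 158.1, 58.0]]
[474, 423, 10, 11, 68] [478. 428.] [[393.3, 90.9, 58.0]]
[355, 432, 12, 9, 63] [362. 437.] [[426.6, 118.0, 58.0]]
[316, 441, 18, 7, 95] [324. 444.] [[436.7, 128.4, 58.0]]
[183, 447, 31, 33, 411] [201. 468.] [[470.0, 163.8, 58.0]]
[432, 447, 18, 30, 229] [439. 463.] [[394.9, 111.7, 58.0]]
```

View pics/w4.png

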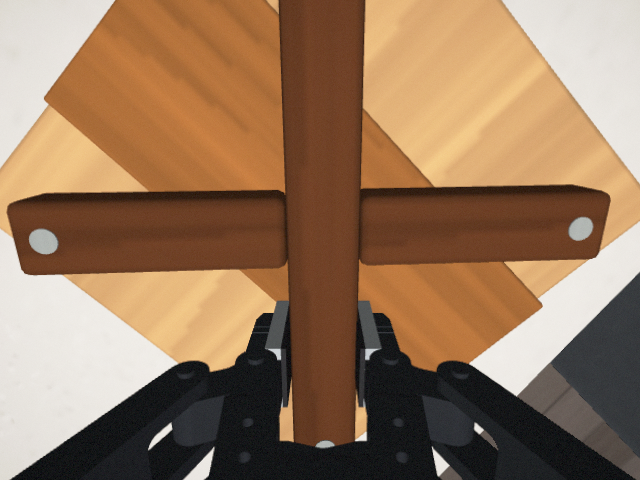

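The wrist view shows bar B's caps at (43,241) and (580,228): the stand's centre is within 2 mm of the board's middle and the bars are at about 46° to the board. Now I'll lower it gently.

{"op": "play_rows", "data": {
  "series": [
    [0,0,-1.5,0,0,0],
    [0,0,-1.5,0,0,0],
    [0,0,-1.5,0,0,0],
    [0,0,-1,0,0,0],
    [0,0,0,0,0,0],
    [0,0,0,0,0,0]
  ]
}}

```text
clock: 10.27
position: [459.6, 98.0, 17.3]
ee_rot: [0.88, -0.475, 0.0, -0.0]
contact_force: [-0.7, 1.7, 2.2]
gripper_width: 22.8
grasp_force: 58.8
```

{"op": "play_rows", "data": {
  "series": [
    [0,0,-1,0,0,0],
    [0,0,-0.7,0,0,0],
    [0,0,0,0,0,0],
    [0,0,0,0,0,0]
  ]
}}

```text
clock: 10.6
position: [459.9, 98.0, 15.6]
ee_rot: [0.88, -0.474, 0.0, -0.0]
contact_force: [0.3, 1.5, 4.8]
gripper_width: 23.2
grasp_force: 59.5
```

{"op": "play_rows", "data": {
  "series": [
    [0,0,0,0,0,0],
    [0,0,0,0,0,0],
    [0,0,0,0,0,0],
    [0,0,0,0,0,0],
    [0,0,0,0,0,0],
    [0,0,10,0,0,0],
    [0,0,20,0,0,0],
    [0,0,30,0,0,0],
    [0,0,40,0,0,0],
    [0,0,40,0,0,0],
    [0,0,40,0,0,0],
    [0,0,0,0,0,0],
    [0,0,0,0,0,0]
  ],
  "gripper": 0.7
}}

```text
clock: 11.68
position: [460.4, 98.5, 197.8]
ee_rot: [0.88, -0.475, 0.002, -0.003]
contact_force: [-0.7, -1.0, -1.5]
gripper_width: 59.7
grasp_force: 0.0
```

```bash
python3 - <<'E'
from h import *
w=get_image('wrist'); r=read_state(); R=Rn.from_quat(r['ee_rot']).as_matrix()
for x in(0,38,42): print(x,[(z,proj(w,r['position']+R@[x,0,z]).round().tolist()[0]) for z in(-40,-48,-60,-75,-87)])
im=w['image']; print('palm col 323 dark profile',[(y,int(im[y,290:350].mean())) for y in range(400,480,6)])
print(proj(w,[r['position']+R@[0,y,z] for y in(-30,30) for z in (-14,0,25)]).round().tolist())
hsv=cv2.cvtColor(im,cv2.COLOR_RGB2HSV)
g=((hsv[:,:,1]<60)&(hsv[:,:,2]>120)).astype(np.uint8)
n,_,st,ce=cv2.connectedComponentsWithStats(g)
for i in range(1,n):
    if 60<st[i,4]<900: print(st[i].tolist(),ce[i].round(),ray(w,ce[i],50).round(1).tolist())
cv2.imwrite('pics/w5.png',im[:,:,::-1])
E
```

```text
0 [(-40, [325.0, 361.0]), (-48, [325.0, 375.0]), (-60, [325.0, 401.0]), (-75, [326.0, 441.0]), (-87, [326.0, 483.0])]
38 [(-40, [326.0, 257.0]), (-48, [326.0, 266.0]), (-60, [326.0, 282.0]), (-75, [326.0, 308.0]), (-87, [326.0, 336.0])]
42 [(-40, [326.0, 245.0]), (-48, [326.0, 253.0]), (-60, [326.0, 268.0]), (-75, [326.0, 292.0]), (-87, [327.0, 318.0])]
palm col 323 dark profile [(400, 180), (406, 168), (412, 155), (418, 144), (424, 133), (430, 122), (436, 109), (442, 82), (448, 20), (454, 15), (460, 16), (466, 17), (472, 17), (478, 17)]
[[252.0, 323.0], [257.0, 307.0], [266.0, 284.0], [399.0, 323.0], [393.0, 307.0], [385.0, 284.0]]
[320, 37, 11, 13, 121] [325.  43.] [[530.3, -9.6, 50.0]]
[209, 162, 11, 11, 91] [214. 167.] [[554.4, 108.2, 50.0]]
[431, 162, 11, 11, 94] [436. 167.] [[412.5, 14.5, 50.0]]
[320, 267, 10, 9, 70] [325. 271.] [[436.6, 132.4, 50.0]]
[202, 358, 17, 12, 119] [212. 363.] [[472.3, 262.5, 50.0]]
[428, 358, 17, 12, 123] [433. 363.] [[306.5, 152.4, 50.0]]
```

View pics/w5.png

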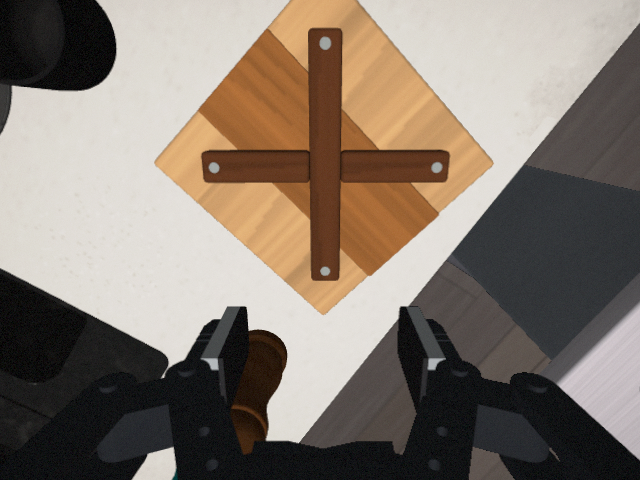

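The wrist view shows the stand's caps at (325,43), (325,271), (214,167) and (436,167). Both bars have their middle at (483.5,61.4) at z=50 and span 170 mm, so the stand is level, centred and at 45° to the board. Now to the mill.

{"op": "play_rows", "data": {
  "series": [
    [-2.2,13.6,0,0,0,-0.464],
    [-2.2,13.6,0,0,0,-0.464],
    [-2.2,13.6,0,0,0,-0.464],
    [-2.2,13.6,0,0,0,-0.464],
    [-2.2,13.6,0,0,0,-0.464],
    [-2.2,13.6,0,0,0,-0.464],
    [-2.2,13.6,0,0,0,-0.464],
    [-2.2,13.6,0,0,0,-0.464],
    [-2.2,13.6,0,0,0,-0.464],
    [-2.2,13.6,0,0,0,-0.464],
    [-2.2,13.6,0,0,0,-0.464],
    [-2.2,13.6,0,0,0,-0.464],
    [0,0,0,0,0,0],
    [0,0,0,0,0,0],
    [0,0,0,0,0,0]
  ],
  "gripper": 1
}}

```text
clock: 12.98
position: [432.3, 260.1, 193.9]
ee_rot: [-0.707, 0.707, 0.0, -0.002]
contact_force: [0.5, -0.5, 1.1]
gripper_width: 85.4
grasp_force: 0.0
```

```bash
python3 - <<'E'
from h import *
w=get_image('wrist'); r=read_state(); R=Rn.from_quat(r['ee_rot']).as_matrix()
print(r['joints'].round(2),r['position'].round(1),np.degrees(np.arctan2(R[1,1],R[0,1])),r['gripper_width'])
d=get_image('top'); print('ball px in top, wrist',proj(d,[434.3,261.4,145]),proj(w,[434.3,261.4,145]))
cv2.imwrite('pics/w6.png',w['image'][:,:,::-1])
E
```

```text
[ 0.86  0.2  -0.32 -0.   -1.05 -0.86] [432.5 260.1 194.3] 179.92569169924838 85.17897542085228
ball px in top, wrist [[232.67445743 298.83956216]] [[318.48975203 270.47880771]]
```

View pics/w6.png

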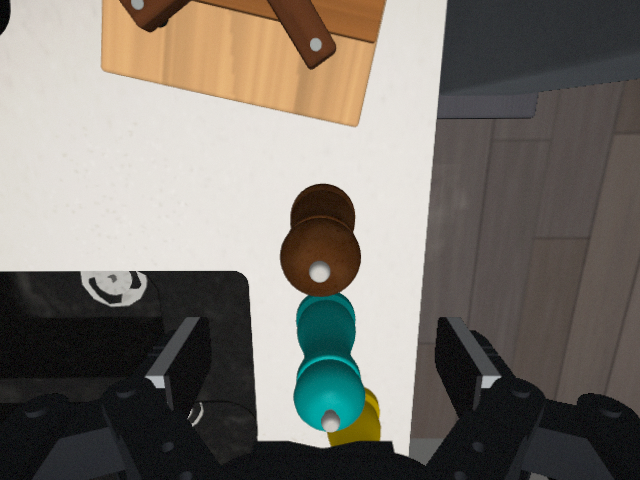

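The wrist view shows the brown mill's ball at (319,271), exactly where predicted, with the turquoise mill behind it clear of the finger line. I'll descend.

{"op": "play_rows", "data": {
  "series": [
    [1.8,1,-16,0,0,0],
    [0,0,-16,0,0,0],
    [0,0,-16,0,0,0],
    [0,0,-16,0,0,0],
    [0,0,-16,0,0,0],
    [0,0,-12,0,0,0],
    [0,0,-8,0,0,0],
    [0,0,-6,0,0,0],
    [0,0,-5,0,0,0],
    [0,0,-5,0,0,0],
    [0,0,0,0,0,0],
    [0,0,0,0,0,0]
  ]
}}

```text
clock: 14.08
position: [434.9, 262.1, 79.5]
ee_rot: [-0.707, 0.708, -0.0, 0.0]
contact_force: [-0.7, 0.1, 0.0]
gripper_width: 85.3
grasp_force: 0.0
```

{"op": "play_rows", "data": {
  "series": [
    [0,0,-3,0,0,0],
    [0,0,-3,0,0,0],
    [0,0,-3,0,0,0],
    [0,0,-2,0,0,0],
    [0,0,0,0,0,0]
  ]
}}

```text
clock: 14.5
position: [434.4, 261.7, 67.8]
ee_rot: [-0.707, 0.708, 0.0, -0.001]
contact_force: [-0.2, -0.9, 0.7]
gripper_width: 85.3
grasp_force: 0.0
```

{"op": "play_rows", "data": {
  "series": [
    [0,0,0,0,0,0],
    [0,0,0,0,0,0],
    [0,0,0,0,0,0],
    [0,0,0,0,0,0],
    [0,0,0,0,0,0],
    [0,0,0,0,0,0],
    [0,0,0,0,0,0]
  ],
  "gripper": 0.45
}}

```text
clock: 15.08
position: [435.0, 262.2, 68.6]
ee_rot: [-0.707, 0.708, -0.0, 0.0]
contact_force: [0.9, -0.2, 1.5]
gripper_width: 46.9
grasp_force: 61.7
```

It closed to 46.9 mm, so the pads are on the head rather than the 58 mm body. The palm edge in the wrist view shows there is height to spare, so I'll reopen and regrip lower, watching the force.

{"op": "play_rows", "data": {
  "series": [
    [0,0,0,0,0,0],
    [0,0,0,0,0,0],
    [0,0,0,0,0,0],
    [0,0,0,0,0,0],
    [0,0,0,0,0,0],
    [0,0,-2,0,0,0],
    [0,0,-2,0,0,0],
    [0,0,0,0,0,0]
  ],
  "gripper": 1
}}

```text
clock: 15.75
position: [435.5, 262.7, 65.0]
ee_rot: [-0.707, 0.707, -0.0, 0.001]
contact_force: [-1.2, -0.1, 4.1]
gripper_width: 85.2
grasp_force: 0.0
```

{"op": "play_rows", "data": {
  "series": [
    [0,0,-1.5,0,0,0],
    [0,0,-1.5,0,0,0],
    [0,0,0,0,0,0]
  ]
}}

```text
clock: 16.0
position: [437.6, 264.6, 64.8]
ee_rot: [0.708, -0.707, 0.001, -0.004]
contact_force: [-2.7, -0.4, 16.1]
gripper_width: 85.4
grasp_force: 0.0
```

```bash
python3 - <<'E'
from h import *
# where is ball now (tipped?) : steel ball blob in top/wrist, and palm edge
w=get_image('wrist'); r=read_state(); im=w['image']; R=Rn.from_quat(r['ee_rot']).as_matrix()
print(r['position'],r['contact_force'],r['gripper_width'])
print('ball centre/foot pred',proj(w,[[434.3,261.4,150],[434.3,261.4,139],[434.3,290,108],[434.3,232,108]]).round().tolist())
g=im.max(2); print([(y,im[y,323].tolist()) for y in range(180,480,12)])
print('tip corner guess rows', [(z,proj(w,r['position']+R@[11,43,z]).round().tolist()) for z in(-40,-30,-20)])
E
```

```text
[437.51149399 264.54534508  64.84277629] [-2.37450006 -0.01778809 17.25284216] 85.10138596730269
ball centre/foot pred [[334.0, 475.0], [333.0, 436.0], [331.0, 432.0], [332.0, 280.0]]
[(180, [208, 201, 195]), (192, [207, 202, 195]), (204, [207, 202, 195]), (216, [47, 24, 11]), (228, [31, 17, 6]), (240, [33, 20, 11]), (252, [31, 20, 6]), (264, [29, 8, 0]), (276, [33, 23, 12]), (288, [29, 16, 2]), (300, [31, 15, 1]), (312, [28, 15, 3]), (324, [33, 21, 11]), (336, [43, 23, 6]), (348, [55, 31, 11]), (360, [62, 39, 22]), (372, [59, 39, 8]), (384, [65, 35, 14]), (396, [73, 41, 15]), (408, [68, 36, 8]), (420, [69, 38, 9]), (432, [69, 71, 66]), (444, [76, 77, 74]), (456, [17, 17, 21]), (468, [14, 13, 15])]
tip corner guess rows [(-40, [[453.0, 336.0]]), (-30, [[444.0, 321.0]]), (-20, [[436.0, 307.0]])]
```

At TCP z 65 the palm just touches the ball (17 N), so z≈69 is the lowest usable grip. I'll back up, grip there and test-lift.

{"op": "play_rows", "data": {
  "series": [
    [0,0,3,0,0,0],
    [0,0,3,0,0,0],
    [0,0,0,0,0,0],
    [0,0,0,0,0,0]
  ]
}}

```text
clock: 16.38
position: [434.5, 261.7, 67.0]
ee_rot: [-0.707, 0.708, 0.0, -0.0]
contact_force: [0.1, 0.8, -0.9]
gripper_width: 85.7
grasp_force: 0.0
```

{"op": "play_rows", "data": {
  "series": [
    [0,0,0,0,0,0],
    [0,0,0,0,0,0],
    [0,0,0,0,0,0],
    [0,0,0,0,0,0],
    [0,0,0,0,0,0],
    [0,0,0,0,0,0],
    [0,0,0,0,0,0]
  ],
  "gripper": 0.3
}}

```text
clock: 16.97
position: [434.9, 262.0, 67.6]
ee_rot: [-0.707, 0.708, -0.0, 0.0]
contact_force: [-0.4, -1.7, 4.5]
gripper_width: 47.3
grasp_force: 61.5
```

{"op": "play_rows", "data": {
  "series": [
    [0,0,3,0,0,0],
    [0,0,4,0,0,0],
    [0,0,6,0,0,0],
    [0,0,8,0,0,0],
    [0,0,8,0,0,0],
    [0,0,0,0,0,0],
    [0,0,0,0,0,0],
    [0,0,0,0,0,0]
  ]
}}

```text
clock: 17.63
position: [434.5, 261.9, 96.3]
ee_rot: [-0.707, 0.708, 0.0, 0.0]
contact_force: [0.5, -0.6, -1.5]
gripper_width: 47.1
grasp_force: 61.5
```

```bash
python3 - <<'E'
from h import *
r=read_state(); print(r['position'].round(1),r['contact_force'].round(1),r['gripper_width'],r['grasp_force'],r['wrist_torque'].round(2))
# silhouette of mill in scene: brown dark pixels near expected
s=get_image('scene'); im=s['image']; 
p=r['position']; 
print('pred foot z0/z29, ball',proj(s,[[434.3,261.4,0],[434.3,261.4,29],[434.3,261.4,175]]).round().tolist())
hsv=cv2.cvtColor(im,cv2.COLOR_RGB2HSV)
m=((hsv[:,:,0]<20)&(hsv[:,:,1]>90)&(hsv[:,:,2]<110)).astype(np.uint8); m[:,:318]=0;m[:,365:]=0;m[:265]=0;m[330:]=0
ys,xs=np.nonzero(m); print(len(xs),xs.min(),xs.max(),ys.min(),ys.max())
for y in range(ys.min(),ys.max()+1,4):
    q=xs[ys==y]; 
    if len(q): print(y,q.min(),q.max(),end=' | ')
E
```

```text
[434.5 261.9  96.3] [ 0.5 -0.6 -1.5] 47.05892981277442 61.481963928672485 [-0.06  0.02 -0.  ]
pred foot z0/z29, ball [[337.0, 309.0], [338.0, 304.0], [339.0, 274.0]]
489 326 346 267 311
267 326 327 | 275 331 334 | 279 330 341 | 283 330 344 | 287 332 344 | 291 333 343 | 295 331 343 | 299 330 345 | 303 329 346 | 307 330 345 | 311 334 341 |
```

Lifted: about 2 N hangs on the wrist, the grip is steady and the silhouette is upright with its base about 29 mm up. I'll carry it over the stand's middle.

{"op": "play_rows", "data": {
  "series": [
    [0,0,4,0,0,0],
    [0,0,8,0,0,0],
    [0,0,10,0,0,0],
    [0,0,10,0,0,0],
    [0,0,10,0,0,0],
    [0,0,10,0,0,0],
    [0,0,6,0,0,0],
    [0,0,3,0,0,0],
    [0,0,0,0,0,0]
  ]
}}

```text
clock: 18.43
position: [435.0, 262.3, 158.3]
ee_rot: [-0.707, 0.708, 0.0, 0.001]
contact_force: [0.4, 0.1, -2.4]
gripper_width: 47.1
grasp_force: 61.5
```

{"op": "play_rows", "data": {
  "series": [
    [1,-4,0,0,0,0],
    [1.5,-6,0,0,0,0],
    [2,-8,0,0,0,0],
    [2.5,-10,0,0,0,0],
    [3,-12,0,0,0,0],
    [3,-12,0,0,0,0],
    [3,-12,0,0,0,0],
    [3,-12,0,0,0,0],
    [3,-12,0,0,0,0],
    [3,-12,0,0,0,0],
    [3,-12,0,0,0,0],
    [3,-12,0,0,0,0],
    [3,-12,0,0,0,0],
    [3,-12,0,0,0,0],
    [3,-12,0,0,0,0],
    [3,-12,0,0,0,0],
    [2.5,-12,0,0,0,0],
    [2,-9,0,0,0,0],
    [1,-5,0,0,0,0],
    [0.5,-2,0,0,0,0]
  ]
}}

```text
clock: 20.1
position: [483.8, 61.0, 157.3]
ee_rot: [-0.706, 0.708, 0.0, -0.0]
contact_force: [-0.4, 1.3, -2.0]
gripper_width: 46.7
grasp_force: 61.4
```

{"op": "play_rows", "data": {
  "series": [
    [0,0,0,0,0,0],
    [0,0,0,0,0,0],
    [0,0,0,0,0,0],
    [0,0,0,0,0,0]
  ]
}}

```text
clock: 20.43
position: [483.7, 62.4, 157.3]
ee_rot: [-0.707, 0.707, 0.0, 0.0]
contact_force: [-0.4, -0.5, -1.7]
gripper_width: 47.1
grasp_force: 61.4
```

```bash
python3 - <<'E'
from h import *
r=read_state(); print(r['position'].round(1),r['contact_force'].round(1),r['gripper_width'],r['joints'].round(2))
s=get_image('scene'); im=s['image']; cv2.imwrite('pics/s2.png',im[:,:,::-1])
f=[483.5,61.4]; print('pred stand caps',proj(s,[[530.3,-9.6,50],[436.6,132.4,50],[554.4,108.2,50],[412.5,14.5,50]]).round().tolist())
print('pred foot z90, z50',proj(s,[f+[90],f+[50]]).round().tolist())
E
```

```text
[483.7  62.4 157.3] [-0.4 -0.5 -1.7] 47.131904176457084 [ 0.46  0.21 -0.41 -0.   -0.94 -0.46]
pred stand caps [[350.0, 221.0], [357.0, 266.0], [325.0, 245.0], [382.0, 240.0]]
pred foot z90, z50 [[354.0, 234.0], [354.0, 242.0]]
```

{"op": "play_rows", "data": {
  "series": [
    [0,0,-4,0,0,0],
    [0,-0.5,-7,0,0,0],
    [0,-0.4,-7,0,0,0],
    [0,0,-6,0,0,0],
    [0,0,-5,0,0,0],
    [0,0,-4,0,0,0],
    [0,0,-2,0,0,0],
    [0,0,-1,0,0,0],
    [0,0,0,0,0,0],
    [0,0,0,0,0,0],
    [0,0,0,0,0,0]
  ]
}}

```text
clock: 21.4
position: [484.0, 61.2, 121.6]
ee_rot: [-0.707, 0.708, -0.0, 0.0]
contact_force: [-0.4, -0.4, -1.5]
gripper_width: 47.1
grasp_force: 61.4
```

{"op": "play_rows", "data": {
  "series": [
    [0,0,-0.7,0,0,0],
    [0,0,-0.7,0,0,0],
    [0,0,-0.6,0,0,0],
    [0,0,0,0,0,0],
    [0,0,0,0,0,0]
  ]
}}

```text
clock: 21.82
position: [483.7, 61.1, 119.3]
ee_rot: [-0.707, 0.708, 0.0, -0.0]
contact_force: [-0.2, 0.3, -1.2]
gripper_width: 47.2
grasp_force: 61.4
```

{"op": "play_rows", "data": {
  "series": [
    [0,0,-0.5,0,0,0],
    [0,0,-0.5,0,0,0],
    [0,0,0,0,0,0],
    [0,0,0,0,0,0]
  ]
}}

```text
clock: 22.15
position: [483.7, 61.1, 118.3]
ee_rot: [-0.707, 0.708, 0.0, -0.0]
contact_force: [-0.3, -0.1, -1.1]
gripper_width: 46.8
grasp_force: 61.4
```

{"op": "play_rows", "data": {
  "series": [
    [0,0,-0.4,0,0,0],
    [0,0,-0.4,0,0,0],
    [0,0,0,0,0,0],
    [0,0,0,0,0,0]
  ]
}}

```text
clock: 22.48
position: [483.7, 61.1, 117.5]
ee_rot: [-0.707, 0.708, 0.0, -0.0]
contact_force: [-0.1, 0.2, -2.7]
gripper_width: 47.4
grasp_force: 61.5
```

{"op": "play_rows", "data": {
  "series": [
    [0,0,-0.5,0,0,0],
    [0,0,-0.5,0,0,0],
    [0,0,0,0,0,0],
    [0,0,0,0,0,0]
  ]
}}

```text
clock: 22.82
position: [483.9, 61.0, 117.3]
ee_rot: [-0.707, 0.707, -0.0, 0.0]
contact_force: [-0.6, -0.2, 5.8]
gripper_width: 46.7
grasp_force: 62.7
```

{"op": "play_rows", "data": {
  "series": [
    [0,0,-0.5,0,0,0],
    [0,0,0,0,0,0],
    [0,0,0,0,0,0]
  ]
}}

```text
clock: 23.07
position: [483.9, 61.0, 117.2]
ee_rot: [-0.707, 0.707, -0.0, 0.0]
contact_force: [-2.3, -0.7, 8.2]
gripper_width: 47.1
grasp_force: 63.3
```

Touchdown at the expected height. I'll release and rise straight up.

{"op": "play_rows", "data": {
  "series": [
    [0,0,0.6,0,0,0],
    [0,0,0,0,0,0],
    [0,0,0,0,0,0]
  ]
}}

```text
clock: 23.32
position: [483.9, 61.0, 117.2]
ee_rot: [-0.707, 0.708, -0.0, 0.0]
contact_force: [-1.6, -1.0, 6.8]
gripper_width: 47.0
grasp_force: 62.8
```

{"op": "play_rows", "data": {
  "series": [
    [0,0,0,0,0,0],
    [0,0,0,0,0,0],
    [0,0,0,0,0,0],
    [0,0,0,0,0,0],
    [0,0,0,0,0,0],
    [0,0,0,0,0,0],
    [0,0,3,0,0,0],
    [0,0,6,0,0,0],
    [0,0,10,0,0,0],
    [0,0,15,0,0,0],
    [0,0,20,0,0,0],
    [0,0,20,0,0,0],
    [0,0,20,0,0,0],
    [0,0,15,0,0,0],
    [0,0,10,0,0,0],
    [0,0,0,0,0,0],
    [0,0,0,0,0,0]
  ],
  "gripper": 1
}}

```text
clock: 24.73
position: [483.5, 61.1, 235.7]
ee_rot: [-0.707, 0.708, 0.0, 0.0]
contact_force: [0.2, 0.4, -0.2]
gripper_width: 85.2
grasp_force: 0.0
```

```bash
python3 - <<'E'
from h import *
r=read_state(); print(r['position'].round(1),r['contact_force'].round(1),r['gripper_width'])
w=get_image('wrist'); im=w['image']; hsv=cv2.cvtColor(im,cv2.COLOR_RGB2HSV)
g=((hsv[:,:,1]<60)&(hsv[:,:,2]>110)).astype(np.uint8)
n,_,st,ce=cv2.connectedComponentsWithStats(g)
for i in range(1,n):
    if 50<st[i,4]<900: print(st[i].tolist(),ce[i].round(),'z50',ray(w,ce[i],50)[0,:2].round(1),'z195',ray(w,ce[i],195)[0,:2].round(1))
print('pred ball',proj(w,[[483.5,61.4,195]]).round(),'pred caps',proj(w,[[530.3,-9.6,50],[436.6,132.4,50],[554.4,108.2,50],[412.5,14.5,50]]).round().tolist())
E
```

```text
[483.5  61.1 235.7] [ 0.2  0.4 -0.2] 85.18691684228062
[262, 124, 10, 11, 80] [266. 129.] z50 [530.2  -9.6] z195 [510.2 -13.3]
[401, 154, 10, 10, 77] [406. 158.] z50 [412.4  14.5] z195 [442.8   0.5]
[31, 193, 31, 19, 378] [ 44. 202.] z50 [726.9  52.6] z195 [622.7  22.3]
[243, 258, 8, 8, 55] [246. 261.] z50 [554.1 108.3] z195 [523.9  54.1]
[633, 260, 7, 29, 122] [637. 278.] z50 [191.4 124.8] z195 [316.4  63.5]
[310, 268, 21, 18, 298] [320. 276.] z50 [485.7 123.3] z195 [484.7  62.7]
[368, 282, 9, 8, 51] [372. 285.] z50 [436.6 132.3] z195 [456.6  67.8]
[146, 376, 19, 12, 149] [157. 381.] z50 [653.4 238.5] z195 [580.6 128.6]
[481, 376, 20, 12, 156] [488. 381.] z50 [313.3 239. ] z195 [386.1 128.9]
pred ball [[322. 274.]] pred caps [[266.0, 129.0], [372.0, 285.0], [246.0, 261.0], [405.0, 158.0]]
```

The stand's caps have not moved and are level. The mill's ball is at (484.7, 62.7), 195 mm up, so it stands upright on the middle, and the gripper is clear. I'll hand in.

```bash
python3 -c "
from bench import job_done; print(job_done())"
```

```text
the job is handed in; nothing more can be done
None
```

I turned the stand until all four feet were on the low sides and it stood level. The brown pepper mill now stands upright on its middle, the other items were not touched, and I handed the job in at about 25 s.

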